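Set the coarse and fine knobs of a watch timing machine to the set mark

ROBOT

A 6-joint arm with a two-finger parallel gripper is mounted at the origin on the work surface. World frame = base frame: x ahead of the robot, y to its left, z up, the work surface at z = 0. Lengths are in mm, angles in rad, forces in N, time in s.
With the tool pointing down it reaches from about 350 to 975 mm from the base axis. Payload 7.1 kg.
Tool frame: the origin (TCP) lies midway between the tips of the shut fingers; the grasp point (between the pads) lies 19 mm behind it (ctrl.grasp_offset is the distance from the TCP to the grasp point, in mm); z points along the fingers, y is the line along which they close (so a half turn about z gives the same grasp; the last joint's range is limited). The gripper opens to 88 mm and grips with 3 to 60 N. Pads are 20 mm wide; open, the fingers measure 115 mm over their backs; the gripper's body (75 mm by 178 mm) begins 61 mm behind the grasp point.
Start: joints at [1.296, 0.423, 1.63, -0, 1.089, -0.019], TCP at [158.106, 604.655, 222.675] pointing down, gripper open.
Joint ranges: [-3, 3], [-0.9, 2.11], [0.09, 2.58], [-1.31, 4.45], [0.11, 2.69], [-2.54, 2.54]. Speed limits (rad/s): [2.39, 2.39, 3.01, 3.14, 3.14, 3.14].

INTERFACE

Orientations are given as a rotation vector (axis times angle).
In Python, from workcell import sensors, viewer, ctrl gives the robot as it stands. The module is installed in compiled form; this text tells all that it offers.
- The arm moves only by the shell command python3 -m handwheel 'ROWS'. ROWS is JSON, a list of rows, each a list of 7 numbers: the shift along the tool's x, y, z in mm, then the turn, a rotation vector about the tool's x, y, z in rad, then the closure, from 0 (fully open) to 1 (shut). In form: [[x, y, z, rx, ry, rz, jaw], ...]. A call has 1 to 10 rows; each row shifts and turns the commanded pose from where the row before left it, along the tool's axes as they then stand; what a row does not reach is not made up. A row lasts 1/8 s, in which the tool goes at most 62.5 mm and 10.7 degrees, less where a joint would pass 70% of its speed; a pose out of reach is approached as far as the arm can. A call is refused whole if a number of a shift passes 62.5 or a number of a turn 0.188, either way. A call with a gripper value outside its range is refused whole. The fingers move at their own pace and stop on an object; the grip force is fixed at half the most. Time passes only in rows, so rows that do not move let the fingers close. It gives the time, the measured TCP pose, the force, the opening and the grip force at its end, in the units of the state.
- sensors.get_obs(): the state, without advancing time (a new reading comes with each control period).
- viewer.get_image(name): name is "scene" or "side" or "wrist"; returns a dict with "frame" (400x640x3 uint8, blue, green, red), "fov_y" (degrees; the focal length in pixels is half the picture's height over the tangent of half this angle, whatever the lens; pixels are square), "cx", "cy" (the principal point, pixels), "distortion" ([k1, k2, p1, p2, k3] as OpenCV has them; the pictures are not rectified), "R" (3x3) and "t" (3): a world point X has camera coordinates R X + t. Camera axes: x right, y down, z forward; pixel columns grow to the right and rows downward; lengths in mm; the calibration is good to about 2 mm. A picture is of the moment at which its call begins. There is no depth.
- ctrl.close_job(): hands the job in; it is judged then, once.
The state is a dict: "t": time; "qpos": joint angles; "qvel": joint speeds; "joint_torque": joint torques, N m; "ee_pos": TCP position; "orientation": TCP orientation; "ft_force": force on the tool from outside, world axes, zero at the start; "moment": the same for the moment, N m; "width": finger opening in mm; "grasp_force": force on a finger pad.
Only numpy, scipy, OpenCV 4.12 (cv2) and the standard library are available. Lean on these libraries where they do the work, as an engineer would, in place of code of your own. Each camera call takes 0.05 s, during which the arm holds its last target. There are 200 camera calls.

TASK

One of the three grey instruments, the watch timing machine, has a double knob: a pointer knob sitting on top of a big round one. On that instrument, first turn the big round outer knob (coarse) until the white line on its top points at the brass tab on its dial, then turn the pointer knob above it (fine) until its nose points at the same tab, leaving the coarse knob on the tab.

Things in the scene. Friction and masses are not known exactly. Their poses are not given: they have to be found in the camera images.
- tester: The watch timing machine: a low grey box 190 x 150 x 40 mm fixed to the table, the only one with a double knob; a green display strip on the robot's side. Two like boxes have a single knob each. Origin: under the knobs' upright axis, at table height. Nothing but a flat ring and the knobs stands above its panel (40 mm up) within 65 mm of the axis. Its x axis points away from the display.
- mark: Brass ring, 88 mm across, 2.5 mm thick, with one tab 22 mm long and 8 mm wide, fixed flat on the timing machine's panel round the knobs. Origin: on the common upright axis of both knobs, at panel height (40 mm). Its x axis points from the axis along the tab (40 to 62 mm out), z up.
- coarse_line (a point): Middle of the white radial line on top of the big outer knob, 21.5 mm from the axis; x axis outward along the line, z up. The knob: black round cylinder, diameter 60 mm, from 2 to 28 mm above the panel. Turns about the upright axis either way with slight friction (0.04 N m), stays where left, does not carry the inner knob along. Needs 0.5 to 1.45 rad counter-clockwise from above.
- fine_nose (a point): Top of the inner knob's nose, 22 mm from the axis; x axis outward along the nose, z up. The knob: bare-metal upright bar on the same axis, 12 mm wide, flat sides 34 to 58 mm above the panel, pointed nose 22 mm and blunt tail 14 mm from the axis, black line on top from axis to nose. Turns either way (0.04 N m), stays where left. Needs 0.5 to 1.45 rad clockwise from above.
Mind the look-alikes: they are no part of the job. Leave any purple look-alike of the tester alone.

How it is judged:
By the outcome, as a careful person would: the job done as asked, in the order asked, and still so for the second after the job is handed in, with the robot touching nothing.
It also fails if it takes over 45 s, if anything falls off the work surface, if the arm or the gripper's body presses on something with over 40 N, if the wrist force passes 120 N, or if a joint passes its speed limit or range.

## Working session

There is one attempt and no reset: what is moved stays moved. The work goes in short steps, Python scripts to look and compute and a shell command to move; the robot and the scene stay as the last step left them, time stands still between calls to the robot, and variables do not carry over. Pictures are saved under pics/ and viewed, at most 10 in all, crops included, and the job is handed in when it is done.

```bash
mkdir -p pics; cat > h.py <<'E'
import numpy as np, cv2
from workcell import sensors, viewer, ctrl
def cam(n):
    d=viewer.get_image(n); f=200/np.tan(np.radians(d["fov_y"])/2)
    d["K"]=np.array([[f,0,d["cx"]],[0,f,d["cy"]],[0,0,1.]]); return d
def toz(d,uv,z):
    p=cv2.undistortPoints(np.array(uv,float).reshape(-1,1,2),d["K"],np.array(d["distortion"],float)).reshape(-1,2)
    R=np.array(d["R"]);t=np.array(d["t"]); c=-R.T@t
    r=np.c_[p,np.ones(len(p))]@R
    return c+r*((z-c[2])/r[:,2])[:,None]
def proj(d,X):
    return cv2.projectPoints(np.array(X,float).reshape(-1,1,3),cv2.Rodrigues(np.array(d["R"],float))[0],np.array(d["t"],float),d["K"],np.array(d["distortion"],float))[0].reshape(-1,2)
E
python3 - <<'E'
from h import *
import pickle
a=cam("scene");b=cam("wrist")
pickle.dump((a,b),open("i0.pkl","wb"))
cv2.imwrite("pics/a.png",a["frame"]);cv2.imwrite("pics/b.png",b["frame"])
o=sensors.get_obs();print(o["t"],o["ee_pos"],o["orientation"],o["width"],ctrl.grasp_offset)
print([-np.array(d["R"]).T@np.array(d["t"]) for d in(a,b)])
E
```

```text
0.1 [157.983912   604.16353934 221.9713604 ] [-4.00704159e-01 -3.11573446e+00  2.22815592e-03] 87.9872370725806 18.700000000000003
[array([956.72235092, 403.84785087, 755.68113244]), array([ 75.24869445, 626.44696627, 383.35787346])]
```

View pics/a.png

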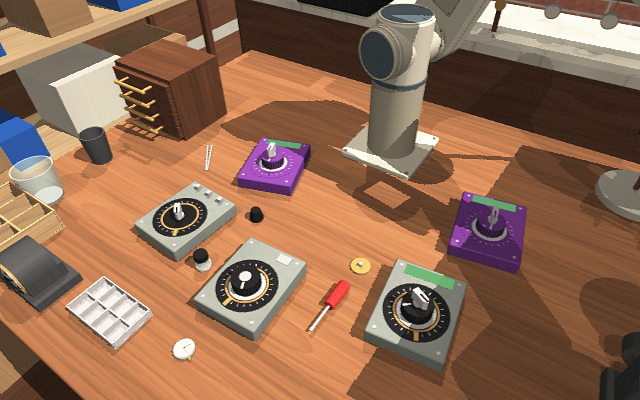

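Grey boxes at (185,215), (250,285) and (415,310). Only the last has a green strip and a bar above a big knob, so it fits. The purple ones are decoys. I'll confirm it in an enlarged crop.

```bash
python3 - <<'E'
from h import *
import pickle
a,b=pickle.load(open("i0.pkl","rb"))
cv2.imwrite("pics/a2.png",cv2.resize(a["frame"][250:375,345:480],None,fx=4.6,fy=4.6,interpolation=cv2.INTER_CUBIC))
print(toz(a,[(415,310),(250,285),(185,215)],68))
E
```

```text
[[ 508.0984399   303.01634392   68.        ]
 [ 632.44993548   12.30931329   68.        ]
 [ 567.16042607 -238.08261231   68.        ]]
```

View pics/a2.png

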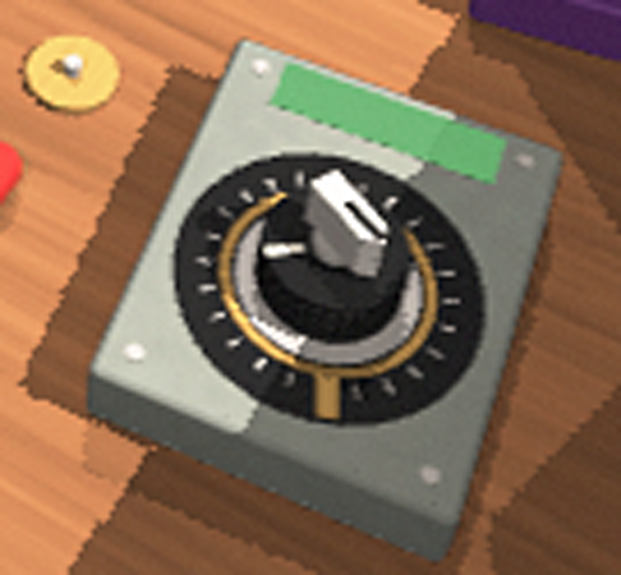

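View pics/b.png

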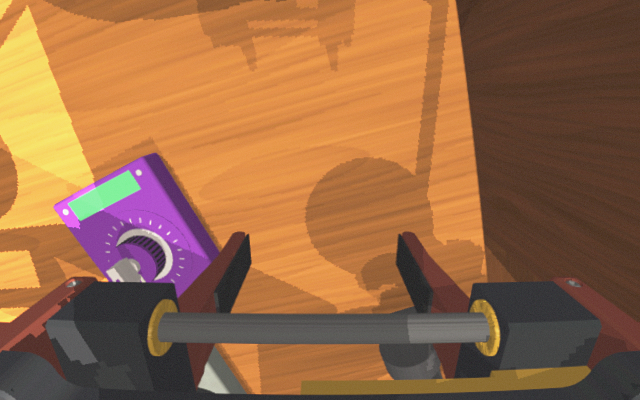

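The crop confirms it: green strip, a bar above the big knob, and a brass tab at crop (326,418). The white coarse line is at crop (265–303,249). The bar's nose is at lower right, about (388,237), and its tail at (325,178). The wrist view shows only a purple decoy.

```bash
python3 - <<'E'
from h import *
import pickle
a,b=pickle.load(open("i0.pkl","rb"))
q=lambda p:(np.array(p,float)+.5)/4.6-.5+[345,250]
ring=toz(a,q([(219,270),(232,315),(265,353),(325,379),(400,357),(430,323),(439,280)]),42.5)[:,:2]
A=np.c_[2*ring,np.ones(len(ring))];s=np.linalg.lstsq(A,(ring**2).sum(1),rcond=None)[0]
c=s[:2];print("c",c,"r",np.sqrt(s[2]+c@c))
print("box front corners/ctr", toz(a,q([(245,42),(563,155),(440,548),(92,375)]),40)[:,:2])
box=toz(a,q([(245,42),(563,155)]),40)
for n,p,z in(("tab",(326,418),42.5),("line out",(264,250),68),("line in",(303,248),68),("nose",(388,237),98),("tail",(325,178),98)):
    v=toz(a,q([p]),z)[0,:2]-c;print(n,v,np.hypot(*v),np.arctan2(v[1],v[0]))
o=sensors.get_obs()
print(cv2.Rodrigues(np.array(o["orientation"]))[0])
E
```

```text
c [491.25389071 300.42459575] r 44.68296854696036
box front corners/ctr [[395.22381138 216.48230092]
 [376.23404017 360.37871204]
 [571.95866686 383.10238031]
 [581.3576192  240.2680834 ]]
tab [57.33277125 25.77466394] 62.86000286135021 0.4224900406955642
line out [ 18.24443103 -22.92283169] 29.297021624416185 -0.8985564022605202
line in [  8.77440618 -10.18063887] 13.44007483924829 -0.8594502846853288
nose [ 6.13930117 20.18432192] 21.097342724823882 1.2755256868538907
tail [ -5.66646861 -11.63847429] 12.944610856299585 -2.0238879703617076
[[-9.67458878e-01  2.53028019e-01 -3.75809884e-04]
 [ 2.53028298e-01  9.67457891e-01 -1.38192809e-03]
 [ 1.39137101e-05 -1.43204914e-03 -9.99998975e-01]]
```

The geometry agrees with the stated sizes (ring radius 44.7, tab tip 62.9, nose 21, line 13–29 mm). The axis is at about (491,300) and the tab at 0.42 rad. The coarse knob needs about +1.30 and the fine about −0.8. Next I put the wrist camera over the knobs to check.

```bash
python3 -m handwheel '[[-48.5,-21,0,0,0,0,0],[-48.5,-21,0,0,0,0,0],[-48.5,-21,0,0,0,0,0],[-48.5,-21,0,0,0,0,0],[-48.5,-21,0,0,0,0,0],[-48.5,-21,0,0,0,0,0],[-48.5,-21,0,0,0,0,0],[-48.5,-21,0,0,0,0,0],[-48.5,-21,0,0,0,0,0],[-48.5,-21,0,0,0,0,0]]' && python3 -m handwheel '[[0,0,0,0,0,0,0],[0,0,0,0,0,0,0],[0,0,0,0,0,0,0]]'
python3 - <<'E'
from h import *
import pickle
b=cam("wrist");pickle.dump(b,open("i1.pkl","wb"))
p=proj(b,[491,300,60])[0];print(p)
u,v=np.clip(p.astype(int),[100,75],[540,325]);print(u,v)
cv2.imwrite("pics/c.png",cv2.resize(b["frame"][v-75:v+75,u-100:u+100],None,fx=4,fy=4,interpolation=cv2.INTER_CUBIC))
E
```

```text
t: 1.35
ee_pos: [575.2, 277.4, 222.3]
orientation: [-0.401, -3.115, 0.0]
ft_force: [0.3, 0.6, 0.0]
width: 87.9
grasp_force: 0.0
t: 1.72
ee_pos: [573.0, 279.6, 222.5]
orientation: [-0.398, -3.115, 0.0]
ft_force: [-0.3, 0.3, 0.5]
width: 87.7
grasp_force: 0.0
[322.02959288 100.96844941]
322 100
```

View pics/c.png

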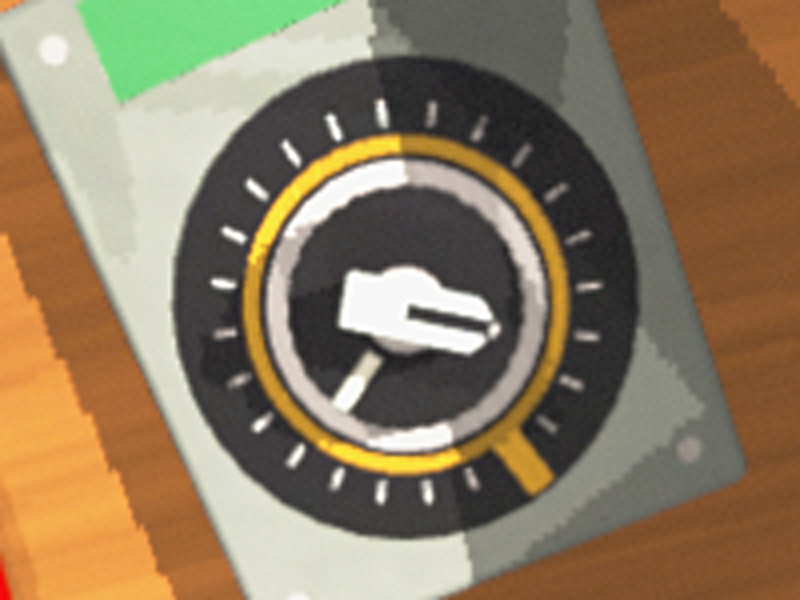

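The wrist crop shows the ring centre at about (406,304) and the tab tip at (541,485). The white line runs (375,354)→(341,408). The nose is at (497,327) and the tail middle at (344,300).

```bash
cat >> h.py <<'E'
def ang(d,off,s,tab,li,lo,nose,tail,ring):
    q=lambda p:(np.array(p,float)+.5)/s-.5+off
    r=toz(d,q(ring),42.5)[:,:2]
    x=np.linalg.lstsq(np.c_[2*r,np.ones(len(r))],(r**2).sum(1),rcond=None)[0];c=x[:2]
    print("c",c,"r",np.sqrt(x[2]+c@c))
    def A(n,p,z):
        v=toz(d,q([p]),z)[0,:2]-c;print(n,v.round(1),np.hypot(*v).round(1),np.arctan2(v[1],v[0]).round(3))
    A("tab",tab,42.5)
    if li is not None: A("lin",li,68);A("lout",lo,68)
    if nose is not None:
        A("nose",nose,98);A("tail",tail,98)
        v=np.diff(toz(d,q([tail,nose]),98)[:,:2],axis=0)[0];print("bar",np.arctan2(v[1],v[0]).round(3),np.hypot(*v))
E
python3 - <<'E'
from h import *
import pickle
b=pickle.load(open("i1.pkl","rb"))
ang(b,[222,25],4,(541,485),(375,354),(341,408),(497,327),(344,300),[(243,304),(570,304),(406,133),(406,475),(290,185),(524,185),(290,424)])
o=sensors.get_obs();print(o["ee_pos"],o["qpos"])
E
```

```text
c [492.57128674 300.9159832 ] r 44.459114040706716
tab [55.4 24.8] 60.7 0.421
lin [  8.2 -10.4] 13.2 -0.904
lout [ 19.  -22.3] 29.3 -0.866
nose [ 8.4 19.1] 20.9 1.158
tail [ -6.1 -13.1] 14.4 -2.006
bar 1.148 35.263567163218724
[573.11133931 279.73127669 222.61568778] [ 4.35347309e-01  4.41985769e-01  1.59988752e+00  1.57195293e-04
  1.10019084e+00 -8.81369192e-01]
```

```bash
python3 -m handwheel '[[42,0,0,0,0,0,0],[42,0,0,0,0,0,0],[0,0,30,0,0,0,0],[0,0,50,0,0,0,0],[0,0,40,0,0,0,0],[0,0,20,0,0,0,0],[0,0,0,0,0,0,0],[0,0,0,0,0,0,0]]'
```

```text
t: 2.78
ee_pos: [493.1, 300.8, 83.7]
orientation: [0.399, 3.115, 0.001]
ft_force: [0.6, -0.0, -0.3]
width: 87.6
grasp_force: 0.0
```

```bash
python3 -m handwheel '[[1,0,20,0,0,0,0],[0,0,12,0,0,0,0],[0,0,5,0,0,0,0],[0,0,0,0,0,0,0],[0,0,0,0,0,0,1],[0,0,0,0,0,0,1],[0,0,0,0,0,0,1],[0,0,0,0,0,0,1],[0,0,0,0,0,0,1]]'
```

```text
t: 3.9
ee_pos: [492.1, 300.4, 45.9]
orientation: [0.401, 3.116, 0.0]
ft_force: [-0.3, -0.3, 2.7]
width: 59.5
grasp_force: 30.0
```

```bash
python3 -m handwheel '[[0,0,0,0,0,-0.13,1],[0,0,0,0,0,-0.13,1],[0,0,0,0,0,-0.13,1],[0,0,0,0,0,-0.13,1],[0,0,0,0,0,-0.13,1],[0,0,0,0,0,-0.13,1],[0,0,0,0,0,-0.13,1],[0,0,0,0,0,-0.13,1],[0,0,0,0,0,-0.13,1],[0,0,0,0,0,-0.13,1]]' && python3 -m handwheel '[[0,0,0,0,0,0,1],[0,0,0,0,0,0,1],[0,0,0,0,0,0,1]]'; python3 -c "
from h import *
o=sensors.get_obs();R=cv2.Rodrigues(np.array(o['orientation']))[0];print(np.arctan2(R[1,1],R[0,1])-1.315,o['qpos'],o['moment'])"
```

```text
t: 5.15
ee_pos: [492.4, 299.6, 45.9]
orientation: [-1.573, 2.72, -0.002]
ft_force: [2.2, -4.4, 3.3]
width: 59.3
grasp_force: 30.0
t: 5.52
ee_pos: [492.4, 299.6, 45.9]
orientation: [-1.564, 2.725, -0.002]
ft_force: [1.6, -6.0, 3.1]
width: 59.4
grasp_force: 30.0
1.2979141386122883 [ 5.26505637e-01  6.06568795e-01  1.82993254e+00 -1.52373415e-03
  7.04983755e-01 -2.08524787e+00] [-0.7623149  -0.31420523  0.00767722]
```

```bash
python3 -m handwheel '[[0,0,0,0,0,0,0],[0,0,0,0,0,0,0],[0,0,0,0,0,0,0],[0,0,-20,0,0,0,0],[0,0,-50,0,0,0,0],[0,0,-50,0,0,0,0],[-30,0,-36,0,0,0,0],[-54,0,-20,0,0,0,0],[0,0,0,0,0,0,0],[0,0,0,0,0,0,0]]'
python3 - <<'E'
from h import *
import pickle
b=cam("wrist");pickle.dump(b,open("i2.pkl","wb"))
p=proj(b,[492,300,60])[0]
u,v=np.clip(p.astype(int),[100,75],[540,325]);print(p,u,v)
cv2.imwrite("pics/d.png",cv2.resize(b["frame"][v-75:v+75,u-100:u+100],None,fx=4,fy=4,interpolation=cv2.INTER_CUBIC))
E
```

```text
t: 6.78
ee_pos: [533.4, 372.4, 221.9]
orientation: [1.567, -2.722, 0.0]
ft_force: [-0.1, -0.4, -0.2]
width: 87.9
grasp_force: 0.0
[321.88063884 101.35164603] 321 101
```

View pics/d.png

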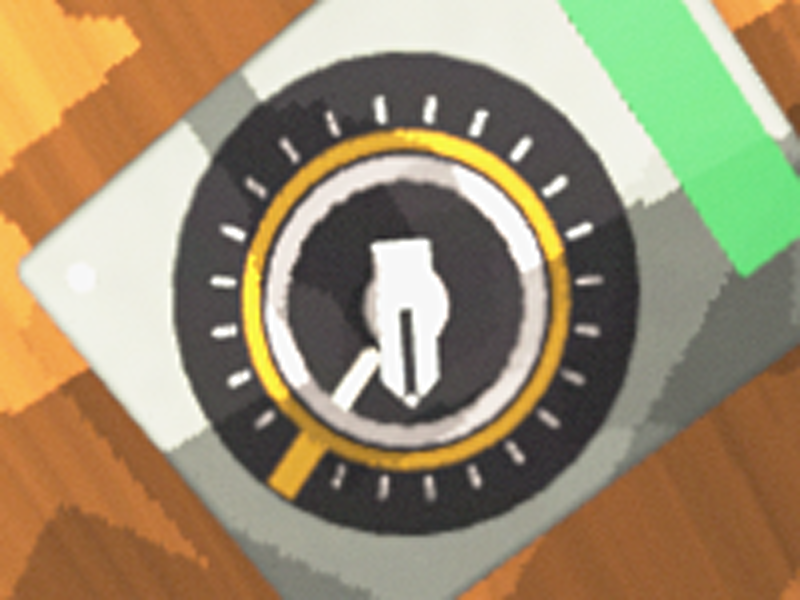

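The white line at (374,353)→(341,406) now points at the tab, whose tip middle is about (283,490). The nose is at (414,405) and the tail at (401,242).

```bash
python3 - <<'E'
from h import *
import pickle
b=pickle.load(open("i2.pkl","rb"))
ang(b,[221,26],4,(283.5,490),(374,353),(341,406),(414,405),(401,242),[(243,300),(570,300),(406,129),(406,470),(290,181),(524,181),(524,420)])
o=sensors.get_obs();R=cv2.Rodrigues(np.array(o['orientation']))[0];print(R,np.arctan2(R[1,1],R[0,1]))
# tool-frame shift to axis
print(R.T@(np.array([492.3,300.5,150])-o["ee_pos"]))
# centroid-based check: white line px and tab px
f=b["frame"][26:176,221:421];h=cv2.cvtColor(cv2.resize(f,None,fx=4,fy=4,interpolation=cv2.INTER_CUBIC),cv2.COLOR_BGR2HSV)
m=cv2.inRange(h,(15,130,90),(30,255,255));yy,xx=np.mgrid[:600,:800];d=np.hypot(xx-406,yy-300)
k=(m>0)&(d>178)&(d<240)&(yy>420)&(xx<360);print("tab",xx[k].mean(),yy[k].mean(),k.sum())
w=(h[...,2]>140)&(h[...,1]<60)&(d>75)&(d<112)&(xx<375)&(yy>350);print("line",xx[w].mean(),yy[w].mean(),w.sum())
E
```

```text
c [492.05019911 300.92350662] r 44.34060330958753
tab [55.2 25.7] 60.9 0.435
lin [12.8  5.7] 14.0 0.416
lout [26.8 12.8] 29.7 0.444
nose [ 9.4 19.7] 21.8 1.127
tail [ -6.1 -12.7] 14.1 -2.016
bar 1.126 35.95704210180134
[[-5.02627887e-01 -8.64501545e-01 -1.51192117e-03]
 [-8.64501097e-01  5.02629628e-01 -1.14440740e-03]
 [ 1.74927834e-03  7.31846441e-04 -9.99998202e-01]] 2.6149546183666597
[82.11090601 -0.70404654 71.45519122]
tab 293.0329171396141 470.06583427922817 1762
line 355.7281437125749 378.75329341317365 835
```

The coarse knob is within about 0.01 rad of the tab. Now the fine knob: turn the tool −0.09, go over the axis and descend to z≈73, so the tips stay about 5 mm above the coarse knob's top at 68.

```bash
python3 -m handwheel '[[41,-0.4,0,0,0,0,0],[41,-0.3,0,0,0,0,0],[0,0,30,0,0,0,0],[0,0,50,0,0,-0.09,0],[0,0,35,0,0,0,0],[0,0,15,0,0,0,0],[0,0,0,0,0,0,0],[0,0,0,0,0,0,0]]'; python3 -c "
from h import *
o=sensors.get_obs();R=cv2.Rodrigues(np.array(o['orientation']))[0];print(np.arctan2(R[1,1],R[0,1]),R.T@(np.array([492.2,300.6,73])-o['ee_pos']),o['qpos'])"
```

```text
t: 7.82
ee_pos: [494.3, 302.0, 93.0]
orientation: [-1.686, 2.648, -0.0]
ft_force: [0.2, -0.2, 0.7]
width: 87.8
grasp_force: 0.0
2.7048576205813313 [ 2.1402147   1.35014025 19.94776434] [ 5.27849660e-01  5.33462652e-01  1.81234142e+00 -5.92236100e-05
  7.93959224e-01 -2.17696728e+00]
```

```bash
python3 -m handwheel '[[2,1.3,12,0,0,0,0],[0,0,8,0,0,0,0],[0,0,0,0,0,0,0],[0,0,0,0,0,0,1],[0,0,0,0,0,0,1],[0,0,0,0,0,0,1],[0,0,0,0,0,0,1],[0,0,0,0,0,0,1],[0,0,0,0,0,0,1],[0,0,0,0,0,0,1]]'; python3 -c "
from h import *
o=sensors.get_obs();R=cv2.Rodrigues(np.array(o['orientation']))[0];print(np.arctan2(R[1,1],R[0,1]))"
```

```text
t: 9.07
ee_pos: [491.6, 300.4, 71.7]
orientation: [-1.688, 2.65, -0.0]
ft_force: [7.3, -4.4, -0.7]
width: 21.4
grasp_force: 4.6
2.705144222801117
```

```bash
python3 -m handwheel '[[0,0,0,0,0,0,1],[0,0,0,0,0,0,1],[0,0,0,0,0,0,1],[0,0,0,0,0,0,1]]'
```

```text
t: 9.57
ee_pos: [492.6, 300.0, 71.8]
orientation: [-1.687, 2.648, -0.002]
ft_force: [3.2, -2.8, -0.7]
width: 17.3
grasp_force: 30.0
```

A width of 17.3 is too large for the 12 mm bar. The tips are on the round stem seen under the bar (below z≈74). I'll open a little, rise 5 mm and close again.

```bash
python3 -m handwheel '[[0,0,0,0,0,0,0.6],[0,0,0,0,0,0,0.6],[0,0,0,0,0,0,0.6],[0,0,-5,0,0,0,0.6],[0,0,0,0,0,0,0.6],[0,0,0,0,0,0,1],[0,0,0,0,0,0,1],[0,0,0,0,0,0,1],[0,0,0,0,0,0,1],[0,0,0,0,0,0,1]]';  python3 -c "
from h import *
o=sensors.get_obs();R=cv2.Rodrigues(np.array(o['orientation']))[0];print(np.arctan2(R[1,1],R[0,1]))"
```

```text
t: 10.82
ee_pos: [492.6, 300.0, 76.7]
orientation: [-1.687, 2.649, -0.002]
ft_force: [3.1, -3.7, -1.7]
width: 11.6
grasp_force: 30.0
2.705159905627742
```

```bash
python3 -m handwheel '[[0,0,0,0,0,0.12,1],[0,0,0,0,0,0.12,1],[0,0,0,0,0,0.12,1],[0,0,0,0,0,0.12,1],[0,0,0,0,0,0.12,1],[0,0,0,0,0,0.1,1],[0,0,0,0,0,0,1],[0,0,0,0,0,0,1],[0,0,0,0,0,0,1]]';  python3 -c "
from h import *
o=sensors.get_obs();R=cv2.Rodrigues(np.array(o['orientation']))[0];print(np.arctan2(R[1,1],R[0,1])-np.pi/2)"
python3 -m handwheel '[[0,0,0,0,0,0,0.7],[0,0,0,0,0,0,0],[0,0,0,0,0,0,0],[0,0,-20,0,0,0,0],[0,0,-40,0,0,0,0],[0,0,-50,0,0,0,0],[-30,0,-36,0,0,0,0],[-54,0,0,0,0,0,0],[0,0,0,0,0,0,0],[0,0,0,0,0,0,0]]'
python3 - <<'E'
from h import *
import pickle
b=cam("wrist");pickle.dump(b,open("i3.pkl","wb"))
p=proj(b,[492,300,60])[0]
u,v=np.clip(p.astype(int),[100,75],[540,325]);print(p,u,v)
cv2.imwrite("pics/e.png",cv2.resize(b["frame"][v-75:v+75,u-100:u+100],None,fx=4,fy=4,interpolation=cv2.INTER_CUBIC))
E
```

```text
t: 11.95
ee_pos: [492.5, 300.2, 76.7]
orientation: [-0.68, 3.066, -0.001]
ft_force: [5.0, -3.2, -1.5]
width: 11.6
grasp_force: 30.0
0.43655670101825184
t: 13.2
ee_pos: [566.5, 335.2, 221.7]
orientation: [0.677, -3.065, 0.001]
ft_force: [-0.7, 0.3, -1.4]
width: 87.8
grasp_force: 0.0
[322.03531639 102.99405381] 322 102
```

View pics/e.png

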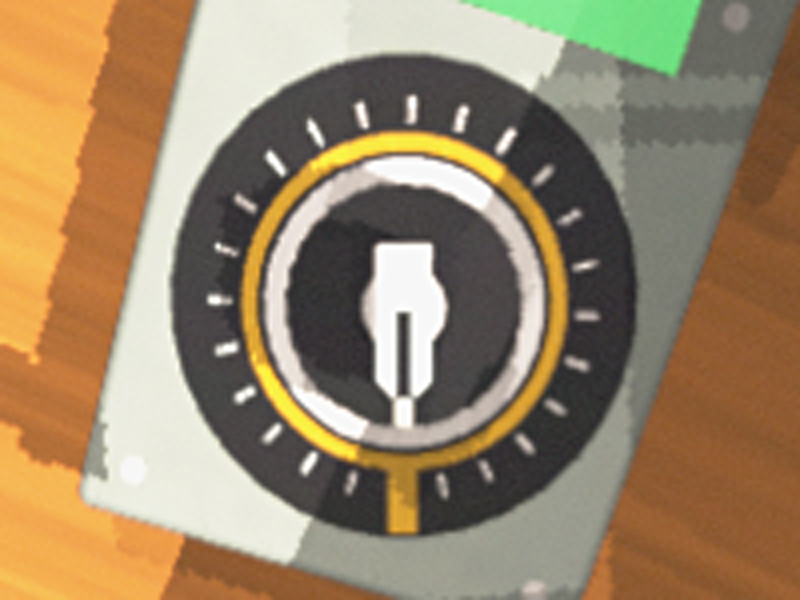

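The bar's nose (404,400), the white line (404,415) and the tab (403,470–533) all lie on one ray from the axis at (405,302). The coarse knob stayed on the tab and the arm is clear, so I hand it in.

```bash
python3 -c "
from h import *
print(ctrl.close_job())"
```

```text
the job is handed in; nothing more can be done
None
```

The job is handed in: the last wrist picture shows the coarse line and the fine nose both pointing at the brass tab, coarse turned first, arm clear, at about 13 s of the 45 s allowed.

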